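# Sign on at the till with the staff key

## Robot

A 6-joint arm with a two-finger parallel gripper is mounted at the origin on a cart in front of the work surface, level with it; the furniture and walls round the work are solid. World frame = base frame: x ahead of the robot, y to its left, z up, the work surface at z = 0. Lengths are in m, angles in rad, forces in N, time in s.
With the tool pointing down it reaches from about 0.375 to 0.925 m from the base axis. Payload 5.7 kg.
Tool frame: the origin (TCP) lies between the finger pads; the fingertips stand r.nose_length ahead of it and the grasp point (between the pads) lies 2 mm behind it (r.nose_length is the distance from the TCP to the fingertips, in m); z points along the fingers, y is the line along which they close (so a half turn about z gives the same grasp; the last joint's range is limited). The gripper opens to 88 mm and grips with 3 to 60 N. Pads are 20 mm wide; open, the fingers measure 115 mm over their backs; the gripper's body (75 mm by 178 mm) begins 61 mm behind the grasp point.
Start: joints at [1.146, 0.359, 1.51, -0, 1.272, -0.115], TCP at [0.183, 0.571, 0.24] pointing down, gripper open.
Joint ranges: [-2.97, 2.97], [-1.01, 2.36], [0.21, 2.38], [-0.96, 4.11], [0.2, 2.71], [-2.98, 2.98]. Speed limits (rad/s): [2.39, 2.39, 3.14, 3.14, 3.14, 3.14].

## Interface

Orientations are given as a unit quaternion [w, x, y, z].
In Python, from plant import r gives the robot as it stands.
- The arm moves only by the shell command python3 -m inch 'ROWS'. ROWS is JSON, a list of rows, each an object with "rot": the turn, a rotation vector about the tool's x, y, z scaled (see below), a list of three; "offset": the shift along the tool's x, y, z scaled (see below), a list of three; "grip": the opening, from -1 (shut) to 1 (fully open). A call has 1 to 20 rows; each row shifts and turns the commanded pose from where the row before left it, along the tool's axes as they then stand; what a row does not reach is not made up. The controller multiplies each number of a shift by 4 cm and each number of a turn by 4 degrees. A row lasts 1/10 s, in which the tool goes at most 50 mm and 8.59 degrees, less where a joint would pass 70% of its speed; a pose out of reach is approached as far as the arm can. A call with a number of a shift or a turn outside -1 to 1 is refused whole. A call with a gripper value outside its range is refused whole. The fingers move at their own pace and stop on an object; the grip force is fixed at half the most. Time passes only in rows, so rows that do not move let the fingers close. It gives the time, the measured TCP pose, the force, the opening and the grip force at its end, in the units of the state.
- r.sense(): the state, without advancing time (a new reading comes with each control period).
- r.get_image(name): name is "side" or "top" or "wrist"; returns a dict with "image" (420x560x3 uint8, red, green, blue), "z_map" (420x560 float32, m along the optical axis (not along the pixel's ray), 0 where there is no reading), "fovy" (degrees; the focal length in pixels is half the picture's height over the tangent of half this angle, whatever the lens; pixels are square), "cx", "cy" (the principal point, pixels), "distortion" ([k1, k2, p1, p2, k3] as OpenCV has them; the pictures are not rectified), "pose" (4x4, takes a point from camera to world coordinates). Camera axes: x right, y down, z forward; pixel columns grow to the right and rows downward; lengths in m; the calibration is good to about 2 mm. A picture is of the moment at which its call begins.
- r.hand_in(): hands the job in; it is judged then, once.
The state is a dict: "time_s": time; "joint_pos": joint angles; "joint_velocities": joint speeds; "tau": joint torques, N m; "position": TCP position; "ee_rot": TCP orientation; "force": force on the tool from outside, world axes, zero at the start; "moment": the same for the moment, N m; "finger_gap": finger opening in m; "finger_force": force on a finger pad.
Only numpy, scipy, OpenCV 4.12 (cv2) and the standard library are available. Lean on these libraries where they do the work, as an engineer would, in place of code of your own. Each camera call takes 0.05 s, during which the arm holds its last target. There are 200 camera calls.

## Task

Sign me on at the till: of the two staff keys standing in the white dish, lift out the one with the flat paddle handle (leave the round-knobbed one standing there) and put its steel nose into the round cup on the sloping face of the key reader. Hold it there square to the sloping face with a light push, so that the sprung contact in the cup is pressed about half-way in and not forced down to its stop, and touch the reader with nothing but the key. Finish still gripping the key and holding it like that: the till stays signed on only while the key is held, so do not let go; leave the other things where they are.

Things in the scene. Friction and masses are not known exactly. Their poses are not given: they have to be found in the camera images.
- paddle_key: Staff key to use, 60 mm tall, about 45 g, upright on its nose in the dish. Origin: centre of its flat lower face; z along its axis. Steel nose and black collar 22 mm across up to 18 mm; above, a black paddle 14 mm thick (key's x), 34 mm wide (y), straight to 43 mm, half-round top. Grip the 14 mm, about 38 mm above the face, fingertips above the collar. The round nose fits the cup in any turn.
- paddle_key_face (a point): Centre of the flat contact face at the end of the paddle key's nose; axes as the key's.
- knob_key: The other staff key, to be left: same nose and collar, but a round mushroom knob 28 mm across on a 12 mm neck as its handle, 56 mm tall. Origin at the centre of its lower face, z up along its axis. Stands in the same dish, 60 to 80 mm from the paddle key (centre to centre).
- key_dish: Round white plate used as key dish, 164 mm in diameter, loose, 0.21 kg. Origin at the centre of its underside; its flat inner floor, on which the keys stand, is 8 mm above that and 130 mm across; the rim rises to 19 mm.
- key_reader: Grey wedge-shaped desk unit, fixed to the worktop, 112 mm deep (x), 88 mm wide (y), 18 mm high at its low edge (-x side, roughly towards the robot) and 70 mm at the back. Origin at the centre of its underside. Its top slopes 25 degrees: the outward normal of the sloping face is (-0.423, 0, 0.906) in this frame.
- cup_floor (a point): Centre of the floor of the round steel cup on the sloping face, level with that face; at (-0.0054, 0, 0.0416) m in the reader's frame. The z axis is the axis of the cup, square to the sloping face and pointing out of it (tilted 25 degrees from vertical).
- cup_mouth (a point): Centre of the cup's mouth, 9 mm out from the floor along the same z axis. The cup is a steel ring standing on the face: 39 mm outside, bore 27 mm at the floor and 28 mm at the mouth, rim 9 mm high; the 22 mm nose enters with about 2.5 mm to spare all round.
- cup_contact (a joint): Sprung brass contact, 11 mm in diameter, in the middle of the cup: 0 at rest, when its top stands 6 mm above the cup floor (3 mm below the rim), up to 0.005 m when pressed to its stop. Spring: 1 N to start moving and 1 N more for each mm, so 6 N at the stop.
- mug: Navy mug, a bystander, 81 mm across and 81 mm tall with a handle, standing between and behind the dish and the reader. Origin on its underside.
- service_bell: Counter bell, a bystander, 73 mm across, 58 mm tall. Origin at the centre of its underside.
- toothpick_glass: Small glass of toothpicks, a bystander, 61 mm across, 72 mm tall. Origin at the centre of its underside.
Not all that is in view belongs to the job. Several things look just like the key_dish: the one meant starts farthest from the robot's base.

How it is judged:
By the outcome, as a careful person would: the job done as asked, in the order asked, and still so for the second after the job is handed in, while the arm keeps its last pose, push and grip.
It also fails if it takes over 38 s, if anything falls off the work surface, if the arm or the gripper's body presses on something with over 40 N, if the wrist force passes 120 N, or if a joint passes its speed limit or range.

## Working session

There is one attempt and no reset: what is moved stays moved. The work goes in short steps, Python scripts to look and compute and a shell command to move; the robot and the scene stay as the last step left them, time stands still between calls to the robot, and variables do not carry over. Pictures are saved under pics/ and viewed, at most 10 in all, crops included, and the job is handed in when it is done.

```bash
mkdir -p pics; cat > h.py <<'E'
import numpy as np,cv2
from plant import r
def shot(n,f):
    d=r.get_image(n); np.savez('pics/'+f+'.npz',**{k:np.array(v) for k,v in d.items()})
    cv2.imwrite('pics/'+f+'.png',d['image'][:,:,::-1]); return d
def load(f): return dict(np.load('pics/'+f+'.npz'))
def ray(d,u,v):
    f=210/np.tan(np.radians(d['fovy'])/2); K=np.array([[f,0,d['cx']],[0,f,d['cy']],[0,0,1]],float)
    p=cv2.undistortPoints(np.array([[[u,v]]],float),K,np.array(d['distortion'],float)).ravel()
    return np.array([p[0],p[1],1.])
def pt(d,u,v,z=None):
    q=ray(d,u,v); z=d['z_map'][int(round(v)),int(round(u))] if z is None else z
    return (np.array(d['pose'])@np.append(q*z,1))[:3]
def plane(d,u,v,h):
    P=np.array(d['pose']); q=P[:3,:3]@ray(d,u,v); return P[:3,3]+q*(h-P[2,3])/q[2]
def cloud(d):
    f=210/np.tan(np.radians(d['fovy'])/2); K=np.array([[f,0,d['cx']],[0,f,d['cy']],[0,0,1]],float)
    vv,uu=np.mgrid[0:420,0:560]; p=cv2.undistortPoints(np.stack([uu,vv],-1).reshape(-1,1,2).astype(float),K,np.array(d['distortion'],float)).reshape(420,560,2)
    z=d['z_map'][...,None]; c=np.concatenate([p*z,z],-1); P=np.array(d['pose']); w=c@P[:3,:3].T+P[:3,3]; w[d['z_map']==0]=np.nan; return w
E
python3 - <<'E'
from h import *
a=shot('top','t0');b=shot('side','s0');c=shot('wrist','w0')
for d in(a,b,c):print(d['fovy'],d['cx'],d['cy'],d['distortion'],np.round(d['pose'],3).tolist(),(d['z_map']==0).mean())
i=np.hstack([a['image'],b['image']])
print(r.nose_length,r.sense())
E
```

```text
46.22138098909931 280.9133813987395 211.32645255509274 [-0.18186484  0.          0.          0.          0.        ] [[0.029, -0.996, 0.081, 0.479], [-1.0, -0.029, -0.004, -0.091], [0.007, -0.081, -0.997, 1.188], [0.0, 0.0, 0.0, 1.0]] 0.004081632653061225
49.06637749128346 279.30303095229556 212.40561677894144 [-0.10854444  0.          0.          0.          0.        ] [[0.981, -0.076, 0.18, 0.363], [-0.195, -0.336, 0.921, -1.096], [-0.009, -0.939, -0.345, 0.439], [0.0, 0.0, 0.0, 1.0]] 0.0039625850340136055
63.044614604620634 276.3209598792984 211.55164669132932 [-0.07480484  0.          0.          0.          0.        ] [[0.305, 0.915, 0.265, 0.11], [0.952, -0.293, -0.085, 0.594], [-0.0, 0.278, -0.96, 0.384], [0.0, 0.0, 0.0, 1.0]] 0.004005102040816327
0.017 {'time_s': 0.15, 'joint_pos': array([ 1.14589414e+00,  3.59372833e-01,  1.51116606e+00,  2.08801804e-05,
        1.27248509e+00, -1.15096025e-01]), 'joint_velocities': array([ 0.0006411 , -0.00116402, -0.00292452,  0.00011096,  0.00120023,
       -0.00042254]), 'tau': array([ 1.99786441e-04, -5.15755391e+01, -2.71009487e+01,  6.75739953e-02,
        3.06186487e-02, -1.24742869e-04]), 'position': array([0.18271704, 0.57098218, 0.23898962]), 'ee_rot': array([-2.00504483e-04,  1.54287341e-01,  9.88025761e-01, -6.87073975e-04]), 'force': array([0.0265584 , 0.45242492, 0.37905002]), 'moment': array([-0.03983867,  0.03136981, -0.02985385]), 'finger_force': 0.0, 'finger_gap': 0.08808378743183368}
```

View pics/t0.png

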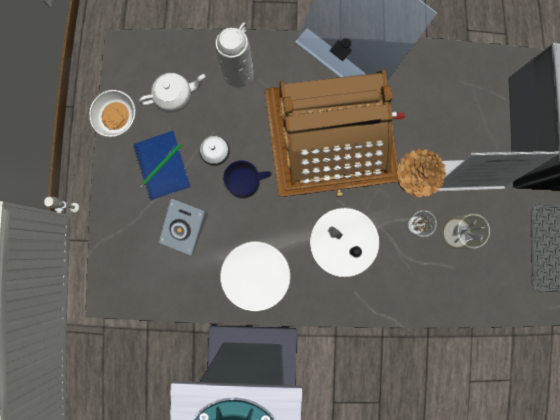

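View pics/s0.png

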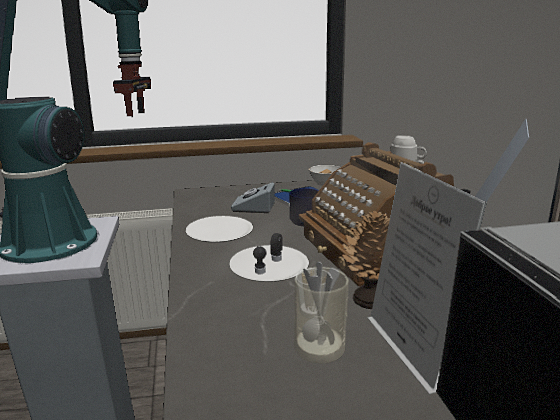

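The top view shows two identical white plates, at (255,276), empty, and (345,242), holding the keys and farther from the base. I take (345,242) as key_dish. In it, the paddle key is at about (335,232) and the knob key at about (356,252). The reader is at (181,228) and the mug at (242,179). Next is an enlarged crop to confirm, with measurements.

```bash
python3 - <<'E'
from h import *
a=load('t0');b=load('s0')
i=a['image'][:,:,::-1];j=b['image'][:,:,::-1]
A=cv2.resize(i[205:280,305:385],(400,300)[:2] and (320,300),interpolation=3)
B=cv2.resize(j[220:295,225:305],(320,300),interpolation=3)
C=cv2.resize(i[195:260,150:215],(300,300),interpolation=3)
D=cv2.resize(j[175:225,225:285],(360,300),interpolation=3)
o=np.zeros((600,700,3),np.uint8);o[:300,:320]=A;o[:300,330:650]=B;o[300:,:300]=C;o[300:,330:690]=D
cv2.imwrite('pics/crop1.png',o)
w=cloud(a);ws=cloud(b)
print('plates',pt(a,255,276),pt(a,345,242),pt(a,325,255))
def near(c,rad,lo,hi,W):
    m=(np.hypot(W[...,0]-c[0],W[...,1]-c[1])<rad)&(W[...,2]>lo)&(W[...,2]<hi);return m
for n,(u,v) in dict(pad=(335,232),knob=(356,252)).items():
    p=pt(a,u,v);print(n,p)
    for W,k in((w,'top'),(ws,'side')):
        m=near(p,.03,.035,.12,W);q=W[m];print(k,len(q),q.mean(0),q[:,2].max(),(np.nanmax(q,0)+np.nanmin(q,0))/2)
        vals,vec=np.linalg.eigh(np.cov(q[:,:2].T));print(np.sqrt(vals),vec[:,1])
# reader sloping face plane
p=pt(a,181,215);print('reader',p)
m=near(pt(a,181,228),.09,.012,.09,w);q=w[m]
g=q.copy()
for _ in range(10):
    c=g.mean(0);n=np.linalg.svd(g-c,full_matrices=0)[2][2];n*=np.sign(n[2]);g=q[abs((q-c)@n)<.004]
print('plane',n,c,len(g),np.degrees(np.arccos(n[2])),np.degrees(np.arctan2(-n[1],-n[0])))
h=(q-c)@n;rq=q[(h>.005)&(h<.013)];print('ring',len(rq),rq.mean(0),h.max())
us=np.argwhere(m);print(us.min(0),us.max(0))
E
```

```text
plates [ 0.41837498 -0.03918669  0.00755642] [ 0.50566517 -0.25262822  0.0087558 ] [ 0.47323269 -0.20562246  0.0037307 ]
pad [ 0.5266099  -0.22132382  0.06584072]
top 108 [ 0.52558404 -0.22135927  0.0608486 ] 0.0731538024388918 [ 0.52503423 -0.22270281  0.05467406]
[0.00454277 0.00946952] [0.59214873 0.80582869]
side 189 [ 0.52434499 -0.23315199  0.05179635] 0.06848667135990522 [ 0.52599059 -0.23104077  0.05175172]
[0.00398721 0.00986347] [-0.75813049 -0.65210287]
knob [ 0.48216516 -0.27104181  0.06346131]
top 113 [ 0.48269438 -0.27115886  0.05928508] 0.06684213658782423 [ 0.4833097  -0.27147012  0.05718159]
[0.00668321 0.00701461] [-0.8794963   0.47590572]
side 157 [ 0.48148781 -0.28247298  0.05289993] 0.06397238435783437 [ 0.48272564 -0.27785776  0.04951177]
[0.00494235 0.00675006] [-0.97389408  0.2270029 ]
reader [0.555739   0.13507276 0.05643353]
plane [-0.39635479  0.14042586  0.90729458] [0.52930504 0.13541632 0.04558111] 1435 24.865880189795707 -19.508897161783143
ring 136 [0.52132383 0.14048846 0.05055021] 0.012781886301298298
[199 159] [254 207]
```

View pics/crop1.png

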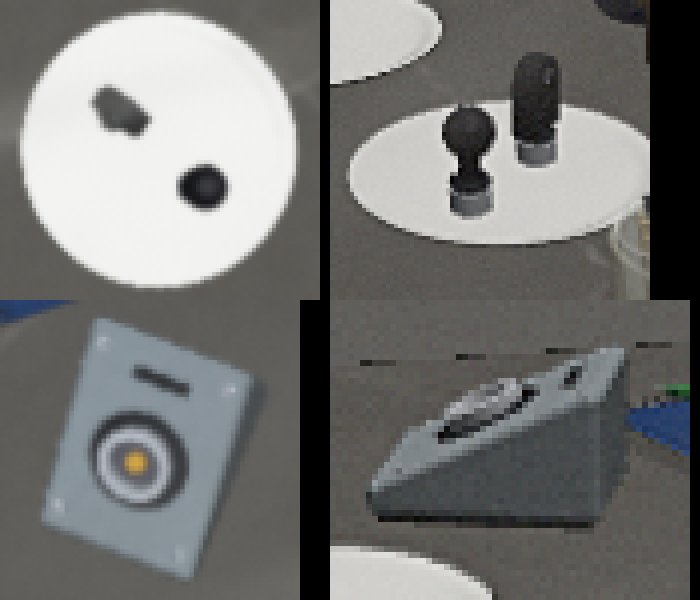

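The crop confirms it. In the farther plate, the flat paddle key is at crop (122,110), pixel (335.5,232.5), and the ball-knob key is at (356,252). The reader's brass contact is at about pixel (179,230). Next I plan a move over the reader and then over the dish for wrist views.

```bash
cat > plan.py <<'E'
import numpy as np,json
from scipy.spatial.transform import Rotation as R, Slerp
def Q(q): return R.from_quat(np.roll(q,-1))
def zx(z,ydir):  # tool rotation with tool z, y near ydir
    z=np.array(z,float);z/=np.linalg.norm(z);y=np.array(ydir,float);y-=z*(y@z);y/=np.linalg.norm(y)
    return R.from_matrix(np.c_[np.cross(y,z),y,z])
def rows(p,q,pt,qt,n,g,dec=2):
    p=np.array(p,float);S=Slerp([0,1],R.concatenate([q,qt]));p0=p.copy();out=[]
    for k in range(1,n+1):
        gp=p0+(np.array(pt)-p0)*k/n;gq=S(k/n)
        o=np.round(q.inv().apply(gp-p)/.04,dec);t=np.round(np.degrees((q.inv()*gq).as_rotvec())/4,dec)
        p=p+q.apply(o*.04);q=q*R.from_rotvec(np.radians(t*4));out.append((o+0.,t+0.))
    print('max',max(abs(o).max() for o,_ in out),max(abs(t).max() for _,t in out))
    for o,t in out: print('{"rot":%s,"offset":%s,"grip":%s},'%(t.tolist(),o.tolist(),g))
    return p,q
E
python3 - <<'E'
from h import *; from plan import *
s=r.sense();w=cloud(load('t0'))
q=Q(s['ee_rot']);print(q.as_matrix().round(3))
for c,rad in(((.525,-.222),.15),((.52,.14),.2)):
    m=(np.hypot(w[...,0]-c[0],w[...,1]-c[1])<rad)&(w[...,2]>.08);g=w[m];print(len(g),g.min(0) if len(g) else'',g.max(0) if len(g) else '')
a=np.radians(16);p,q1=rows([.183,.571,.24],zx([0,0,-1],q.as_matrix()[:,1]),[.50,.16,.24],zx([0,0,-1],[np.cos(a),np.sin(a),0]),15,1)
print(p)
a=np.radians(-41);rows(p,q1,[.525,-.222,.24],zx([0,0,-1],[np.cos(a),np.sin(a),0]),15,1)
E
```

```text
[[-0.952  0.305 -0.001]
 [ 0.305  0.952 -0.001]
 [ 0.    -0.001 -1.   ]]
875 [ 0.62903604 -0.29108129  0.08008243] [ 0.67497668 -0.11716894  0.1388748 ]
59 [ 0.60316695 -0.03156565  0.0800999 ] [0.67387251 0.03573391 0.08542113]
max 0.87 0.94
{"rot":[0.0, 0.0, 0.94],"offset":[-0.71, -0.49, 0.0],"grip":1},
{"rot":[0.0, 0.0, 0.93],"offset":[-0.74, -0.44, 0.0],"grip":1},
{"rot":[0.0, 0.0, 0.94],"offset":[-0.78, -0.4, 0.0],"grip":1},
{"rot":[0.0, 0.0, 0.94],"offset":[-0.79, -0.34, 0.0],"grip":1},
{"rot":[0.0, 0.0, 0.94],"offset":[-0.81, -0.29, 0.0],"grip":1},
{"rot":[0.0, 0.0, 0.93],"offset":[-0.84, -0.24, 0.0],"grip":1},
{"rot":[0.0, 0.0, 0.94],"offset":[-0.84, -0.18, 0.0],"grip":1},
{"rot":[0.0, 0.0, 0.94],"offset":[-0.86, -0.13, 0.0],"grip":1},
{"rot":[0.0, 0.0, 0.94],"offset":[-0.86, -0.07, 0.0],"grip":1},
{"rot":[0.0, 0.0, 0.93],"offset":[-0.86, -0.01, 0.0],"grip":1},
{"rot":[0.0, 0.0, 0.94],"offset":[-0.87, 0.05, 0.0],"grip":1},
{"rot":[0.0, 0.0, 0.94],"offset":[-0.86, 0.09, 0.0],"grip":1},
{"rot":[0.0, 0.0, 0.94],"offset":[-0.85, 0.16, 0.0],"grip":1},
{"rot":[0.0, 0.0, 0.93],"offs
[... 392 characters left out ...]
grip":1},
{"rot":[0.0, 0.0, 0.95],"offset":[-0.64, 0.03, 0.0],"grip":1},
{"rot":[0.0, 0.0, 0.95],"offset":[-0.63, 0.08, 0.0],"grip":1},
{"rot":[0.0, 0.0, 0.95],"offset":[-0.63, 0.11, 0.0],"grip":1},
{"rot":[0.0, 0.0, 0.95],"offset":[-0.62, 0.16, 0.0],"grip":1},
{"rot":[0.0, 0.0, 0.95],"offset":[-0.6, 0.2, 0.0],"grip":1},
{"rot":[0.0, 0.0, 0.95],"offset":[-0.59, 0.24, 0.0],"grip":1},
{"rot":[0.0, 0.0, 0.95],"offset":[-0.58, 0.27, 0.0],"grip":1},
{"rot":[0.0, 0.0, 0.95],"offset":[-0.55, 0.32, 0.0],"grip":1},
{"rot":[0.0, 0.0, 0.95],"offset":[-0.54, 0.35, 0.0],"grip":1},
{"rot":[0.0, 0.0, 0.95],"offset":[-0.51, 0.38, 0.0],"grip":1},
{"rot":[0.0, 0.0, 0.95],"offset":[-0.48, 0.42, 0.0],"grip":1},
```

```bash
python3 -m inch '[{"rot":[0,0,0.94],"offset":[-0.71,-0.49,0],"grip":1},{"rot":[0,0,0.93],"offset":[-0.74,-0.44,0],"grip":1},{"rot":[0,0,0.94],"offset":[-0.78,-0.4,0],"grip":1},{"rot":[0,0,0.94],"offset":[-0.79,-0.34,0],"grip":1},{"rot":[0,0,0.94],"offset":[-0.81,-0.29,0],"grip":1},{"rot":[0,0,0.93],"offset":[-0.84,-0.24,0],"grip":1},{"rot":[0,0,0.94],"offset":[-0.84,-0.18,0],"grip":1},{"rot":[0,0,0.94],"offset":[-0.86,-0.13,0],"grip":1},{"rot":[0,0,0.94],"offset":[-0.86,-0.07,0],"grip":1},{"rot":[0,0,0.93],"offset":[-0.86,-0.01,0],"grip":1},{"rot":[0,0,0.94],"offset":[-0.87,0.05,0],"grip":1},{"rot":[0,0,0.94],"offset":[-0.86,0.09,0],"grip":1},{"rot":[0,0,0.94],"offset":[-0.85,0.16,0],"grip":1},{"rot":[0,0,0.93],"offset":[-0.84,0.21,0],"grip":1},{"rot":[0,0,0.94],"offset":[-0.82,0.27,0],"grip":1},{"rot":[0,0,0],"offset":[0,0,0],"grip":1},{"rot":[0,0,0],"offset":[0,0,0],"grip":1}]'
python3 -c "
from h import *
shot('wrist','w1')"
```

```text
time_s: 1.85
position: [0.4998, 0.1601, 0.2393]
ee_rot: [-0.001, 0.602, 0.798, -0.0]
force: [-0.8, -0.0, -1.2]
finger_gap: 0.0881
finger_force: 0.0
```

```bash
python3 -m inch '[{"rot":[0,0,0.95],"offset":[-0.62,-0.14,0],"grip":1},{"rot":[0,0,0.95],"offset":[-0.63,-0.09,0],"grip":1},{"rot":[0,0,0.95],"offset":[-0.64,-0.05,0],"grip":1},{"rot":[0,0,0.95],"offset":[-0.64,-0.01,0],"grip":1},{"rot":[0,0,0.95],"offset":[-0.64,0.03,0],"grip":1},{"rot":[0,0,0.95],"offset":[-0.63,0.08,0],"grip":1},{"rot":[0,0,0.95],"offset":[-0.63,0.11,0],"grip":1},{"rot":[0,0,0.95],"offset":[-0.62,0.16,0],"grip":1},{"rot":[0,0,0.95],"offset":[-0.6,0.2,0],"grip":1},{"rot":[0,0,0.95],"offset":[-0.59,0.24,0],"grip":1},{"rot":[0,0,0.95],"offset":[-0.58,0.27,0],"grip":1},{"rot":[0,0,0.95],"offset":[-0.55,0.32,0],"grip":1},{"rot":[0,0,0.95],"offset":[-0.54,0.35,0],"grip":1},{"rot":[0,0,0.95],"offset":[-0.51,0.38,0],"grip":1},{"rot":[0,0,0.95],"offset":[-0.48,0.42,0],"grip":1},{"rot":[0,0,0],"offset":[0,0,0],"grip":1},{"rot":[0,0,0],"offset":[0,0,0],"grip":1}]'
python3 -c "
from h import *
shot('wrist','w2');cv2.imwrite('pics/w12.png',np.vstack([cv2.resize(cv2.imread('pics/w%d.png'%k)[:,:],(400,300)) for k in(1,2)]))"
```

```text
time_s: 3.6
position: [0.5246, -0.2202, 0.2395]
ee_rot: [-0.001, 0.91, 0.416, -0.0]
force: [-0.0, 0.2, -0.6]
finger_gap: 0.088
finger_force: 0.0
```

View pics/w12.png

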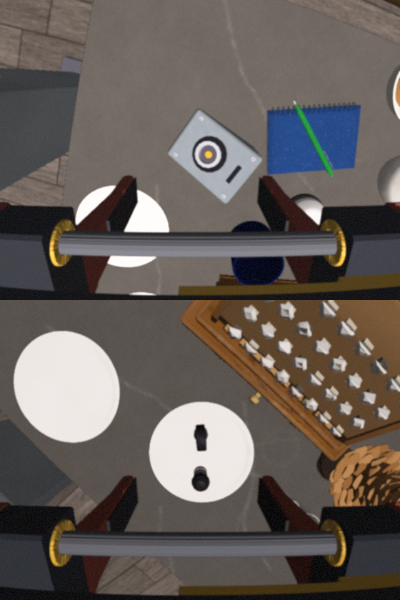

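w1 shows the reader, with its brass contact near (291,216) at full scale. w2 shows the dish, with the paddle key at about (281,190) standing above the knob key at about (280,250), and the register edge to the right. Next I enlarge and triangulate.

```bash
python3 - <<'E'
from h import *
a=load('w1')['image'][:,:,::-1];b=load('w2')['image'][:,:,::-1]
o=np.zeros((480,800,3),np.uint8)
o[:,:390]=cv2.resize(b[165:285,232:330],(390,480),interpolation=3)  # x3.98,y4
o[:,400:]=cv2.resize(a[150:270,240:340],(400,480),interpolation=3)
cv2.imwrite('pics/crop2.png',o)
w=cloud(load('w2'))
for n,c in(('pad',(.525,-.222)),('knob',(.482,-.271))):
    m=(np.hypot(w[...,0]-c[0],w[...,1]-c[1])<.03)&(w[...,2]>.05)&(w[...,2]<.1);q=w[m]
    ij=np.argwhere(m);print(n,len(q),q.mean(0),(q.max(0)+q.min(0))/2,np.percentile(q[:,2],97),ij.min(0),ij.max(0))
    v,e=np.linalg.eigh(np.cov(q[:,:2].T));print(e[:,1])
m=(w[...,0]>.56)&(w[...,2]>.07)&(w[...,2]<.2)&(w[...,1]<-.1);q=w[m];print('register nearest',q[np.argsort(q[:,0])[:1]],q[q[:,1]>-.3][:, :2].min(0))
# reg front edge line
for y in np.arange(-.34,-.1,.03):
    s=q[abs(q[:,1]-y)<.01]; 
    if len(s):k=s[s[:,0].argmin()];print(k)
w=cloud(load('w1'))
m=(np.hypot(w[...,0]-.53,w[...,1]-.135)<.08)&(w[...,2]>.015)&(w[...,2]<.09);q=w[m];g=q
for _ in range(15):
    c=np.median(g,0);c=g.mean(0);n=np.linalg.svd(g-c,full_matrices=0)[2][2];n*=np.sign(n[2]);g=q[abs((q-c)@n)<.003]
h=(q-c)@n;print('plane',n,c,len(g),np.degrees(np.arctan2(-n[1],-n[0])))
rq=q[(h>.006)&(h<.013)];print('ring',len(rq),rq.mean(0),(rq.max(0)+rq.min(0))/2)
E
```

```text
pad 488 [ 0.52822592 -0.2226102   0.06356267] [ 0.52635423 -0.22454501  0.05954312] 0.06808823671910197 [177 274] [211 289]
[0.59537526 0.80344776]
knob 520 [ 0.48548447 -0.27135268  0.05886994] [ 0.48446677 -0.27289277  0.05709221] 0.06358767803221228 [243 268] [268 293]
[-0.75841108  0.65177652]
register nearest [[ 0.57606179 -0.41041886  0.07061722]] [ 0.62172321 -0.29999941]
[ 0.65800659 -0.33827318  0.07000886]
[ 0.65390554 -0.30990851  0.10728618]
[ 0.64883583 -0.27616706  0.07058049]
[ 0.64352781 -0.24338349  0.11211863]
[ 0.64019359 -0.21756158  0.10840256]
[ 0.63637425 -0.19658371  0.10823758]
[ 0.6293732  -0.15239954  0.10806725]
[ 0.62411776 -0.12505318  0.07007746]
[ 0.62778649 -0.10518717  0.07038212]
plane [-0.39870336  0.14039318  0.90627004] [0.53017806 0.13868026 0.04445419] 8255 -19.398409877845936
ring 571 [0.52045748 0.14027873 0.0494755 ] [0.52071103 0.14016022 0.0494735 ]
```

View pics/crop2.png

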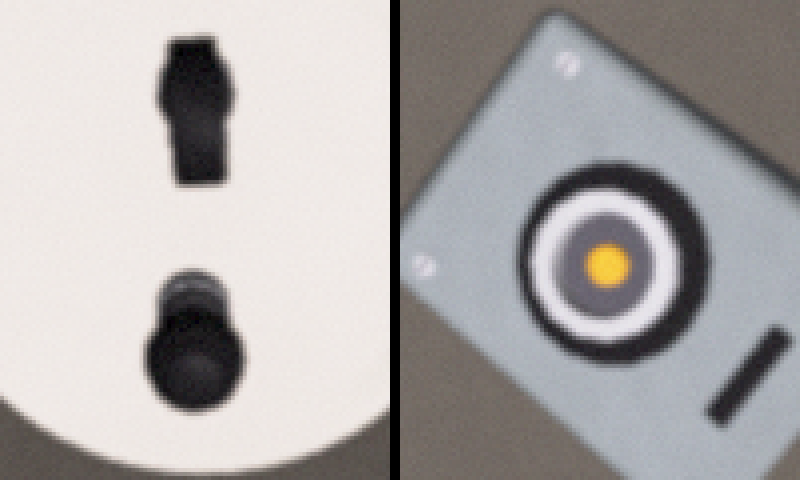

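In crop2, the paddle centreline runs through crop (197,112), with its ends at y≈38 and y≈184. It leans about 5° left of vertical. The brass contact is at crop (608,266), which is pixel (292,216.5). Next I fuse these measurements.

```bash
python3 - <<'E'
from h import *; from plan import *
w2=load('w2');w1=load('w1');t=load('t0');s=load('s0')
X=np.array([np.cos(np.radians(53.6)),np.sin(np.radians(53.6)),0])
e1=plane(w2,232+191/3.98,165+38/4,.026)-.017*X
e2=plane(w2,232+203/3.98,165+184/4,.0557)+.0163*X
print('key axis est',e1,e2)
def tri(*o):
    A=np.zeros((3,3));b=np.zeros(3)
    for d,u,v in o:
        P=np.array(d['pose']);k=P[:3,:3]@ray(d,u,v);k/=np.linalg.norm(k);M=np.eye(3)-np.outer(k,k);A+=M;b+=M@P[:3,3]
    return np.linalg.solve(A,b)
print('contact top tri',tri((w1,292,216.5),(t,179.25,230.1)))
n=np.array([-.3986,.1404,.9063]);n/=np.linalg.norm(n)
f=.5*(np.array([.52046,.14028,.04948]));ring=np.array([.5206,.1402,.0495]);print('contact from ring',ring-.003*n,'floor',ring-.009*n)
# side view paddle top tri: crop (537,55)->u=225+207/4,v=220+55/4
print('paddle top tri',tri((s,225+(537-330)/4,220+54/4),(w2,232+199/3.98,165+150/4)))
print('knob ctr tri',tri((s,225+(469-330)/4,220+130/4),(w2,232+194/3.98,165+362/4)))
th=np.radians(-36.4);rows([.5246,-.2202,.2395],zx([0,0,-1],[np.cos(np.radians(-40.9)),np.sin(np.radians(-40.9)),0]),[.527,-.2225,.075],zx([0,0,-1],[np.cos(th),np.sin(th),0]),6,1)
print(r.sense()['joint_pos'])
E
```

```text
key axis est [ 0.52600204 -0.22589909  0.026     ] [ 0.52716758 -0.22486324  0.0557    ]
contact top tri [0.52153888 0.13939572 0.04844283]
contact from ring [0.52179582 0.13977879 0.04678106] floor [0.52418745 0.13893638 0.04134319]
paddle top tri [ 0.52571931 -0.22836481  0.06826259]
knob ctr tri [ 0.48322974 -0.27481318  0.05019138]
max 0.69 0.19
{"rot":[0.0, 0.0, -0.19],"offset":[0.0, 0.01, 0.69],"grip":1},
{"rot":[0.0, 0.0, -0.18],"offset":[0.0, 0.02, 0.68],"grip":1},
{"rot":[0.0, 0.0, -0.19],"offset":[0.0, 0.01, 0.69],"grip":1},
{"rot":[0.0, 0.0, -0.19],"offset":[0.0, 0.02, 0.68],"grip":1},
{"rot":[0.0, 0.0, -0.19],"offset":[-0.01, 0.01, 0.69],"grip":1},
{"rot":[0.0, 0.0, -0.18],"offset":[0.0, 0.01, 0.68],"grip":1},
[-5.18630621e-01  3.14796647e-01  1.57827194e+00  6.10511696e-04
  1.24978944e+00  1.94253266e-01]
```

```bash
python3 -m inch '[{"rot":[0,0,-0.5],"offset":[-0.06,0.12,0.6],"grip":1},{"rot":[0,0,-0.6],"offset":[0,0,0.9],"grip":1},{"rot":[0,0,0],"offset":[0,0,0.9],"grip":1},{"rot":[0,0,0],"offset":[0,0,0.9],"grip":1},{"rot":[0,0,0],"offset":[0,0,0.7],"grip":1},{"rot":[0,0,0],"offset":[0,0,0.5],"grip":1},{"rot":[0,0,0],"offset":[0,0,0.33],"grip":1},{"rot":[0,0,0],"offset":[0,0,0],"grip":1},{"rot":[0,0,0],"offset":[0,0,0],"grip":1}]'
python3 - <<'E'
from h import *
a=shot('side','s3');b=shot('wrist','w3')
cv2.imwrite('pics/v3.png',np.hstack([cv2.resize(a['image'][180:300,200:320,::-1],(400,400),interpolation=3),cv2.resize(b['image'][:,:,::-1],(400,400))]))
E
```

```text
time_s: 4.55
position: [0.5273, -0.2261, 0.0471]
ee_rot: [0.0, 0.893, 0.45, 0.0]
force: [-0.1, 0.9, -0.3]
finger_gap: 0.0878
finger_force: 0.0
```

View pics/v3.png

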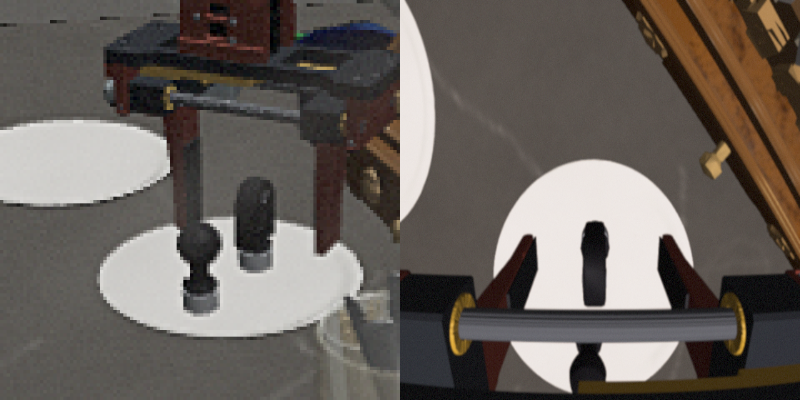

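The side and wrist views show the paddle key centred between the open fingers, at wrist-crop (594,260), with the tips above the collar. The knob key is clear.

```bash
python3 -m inch '[{"rot":[0,0,0],"offset":[0,0,0],"grip":0},{"rot":[0,0,0],"offset":[0,0,0],"grip":-0.4},{"rot":[0,0,0],"offset":[0,0,0],"grip":-0.6},{"rot":[0,0,0],"offset":[0,0,0],"grip":-1},{"rot":[0,0,0],"offset":[0,0,0],"grip":-1},{"rot":[0,0,0],"offset":[0,0,0],"grip":-1},{"rot":[0,0,0],"offset":[0,0,0],"grip":-1},{"rot":[0,0,0],"offset":[0,0,0],"grip":-1},{"rot":[0,0,0],"offset":[0,0,0],"grip":-1},{"rot":[0,0,0],"offset":[0,0,0],"grip":-1}]'
python3 -c "
from h import *
s=r.sense();print(s['force'],s['moment'])"
```

```text
time_s: 5.65
position: [0.5269, -0.2265, 0.0465]
ee_rot: [-0.0, 0.893, 0.449, -0.0]
force: [0.1, 0.5, -0.3]
finger_gap: 0.0134
finger_force: 30.0
[ 0.08070868  0.51272516 -0.33721635] [-0.06160228  0.13460435  0.01674233]
```

```bash
python3 - <<'E'
from h import *; from plan import *
n=np.array([-.3986,.1404,.9063]);n/=np.linalg.norm(n);fl=np.array([.524,.1388,.0417])
s=r.sense();q=Q(s['ee_rot'])
p=np.array([.5269,-.2265,.0465]);print('lift 4 rows');p,q=rows(p,q,p+[0,0,.14],q,4,-1)
a=np.radians(-28);p,q=rows(p,q,[.47,-.03,.2],zx([0,0,-1],[np.cos(a),np.sin(a),0]),6,-1)
a=np.radians(-19.4);qt=zx(-n,[np.cos(a),np.sin(a),0]);tgt=fl+n*(.044+.0385);print(tgt)
rows(p,q,tgt,qt,7,-1)
E
```

```text
lift 4 rows
max 0.88 0.0
{"rot":[0.0, 0.0, 0.0],"offset":[0.0, 0.0, -0.87],"grip":-1},
{"rot":[0.0, 0.0, 0.0],"offset":[0.0, 0.0, -0.88],"grip":-1},
{"rot":[0.0, 0.0, 0.0],"offset":[0.0, 0.0, -0.87],"grip":-1},
{"rot":[0.0, 0.0, 0.0],"offset":[0.0, 0.0, -0.88],"grip":-1},
max 0.68 0.36
{"rot":[0.0, 0.0, -0.36],"offset":[0.52, -0.68, -0.06],"grip":-1},
{"rot":[0.0, 0.0, -0.36],"offset":[0.53, -0.66, -0.05],"grip":-1},
{"rot":[0.0, 0.0, -0.35],"offset":[0.55, -0.66, -0.06],"grip":-1},
{"rot":[0.0, 0.0, -0.36],"offset":[0.56, -0.63, -0.06],"grip":-1},
{"rot":[0.0, 0.0, -0.36],"offset":[0.58, -0.63, -0.05],"grip":-1},
{"rot":[0.0, 0.0, -0.36],"offset":[0.6, -0.61, -0.06],"grip":-1},
[0.49111507 0.15038315 0.11647073]
max 0.63 0.9
{"rot":[-0.89, 0.07, -0.3],"offset":[0.6, -0.24, 0.3],"grip":-1},
{"rot":[-0.89, 0.06, -0.3],"offset":[0.61, -0.24, 0.29],"grip":-1},
{"rot":[-0.89, 0.07, -0.31],"offset":[0.61, -0.24, 0.27],"grip":-1},
{"rot":[-0.9, 0.07, -0.3],"offset":[0.62, -0.25, 0.26],"grip":-1},
{"rot":[-0.89, 0.06, -0.3],"offset":[0.62, -0.25, 0.25],"grip":-1},
{"rot":[-0.89, 0.07, -0.3],"offset":[0.62, -0.25, 0.24],"grip":-1},
{"rot":[-0.89, 0.07, -0.3],"offset":[0.63, -0.26, 0.22],"grip":-1},
```

```bash
python3 -m inch '[{"rot":[0,0,0],"offset":[0,0,-0.5],"grip":-1},{"rot":[0,0,0],"offset":[0,0,-1],"grip":-1},{"rot":[0,0,0],"offset":[0,0,-1],"grip":-1},{"rot":[0,0,0],"offset":[0,0,-1],"grip":-1},{"rot":[0,0,0],"offset":[0,0,0],"grip":-1}]'
```

```text
time_s: 6.15
position: [0.5302, -0.2284, 0.1922]
ee_rot: [0.004, 0.893, 0.449, 0.003]
force: [0.5, -0.2, 0.6]
finger_gap: 0.014
finger_force: 30.0
```

```bash
python3 -m inch '[{"rot":[0,0,-0.36],"offset":[0.52,-0.68,-0.06],"grip":-1},{"rot":[0,0,-0.36],"offset":[0.53,-0.66,-0.05],"grip":-1},{"rot":[0,0,-0.35],"offset":[0.55,-0.66,-0.06],"grip":-1},{"rot":[0,0,-0.36],"offset":[0.56,-0.63,-0.06],"grip":-1},{"rot":[0,0,-0.36],"offset":[0.58,-0.63,-0.05],"grip":-1},{"rot":[0,0,-0.36],"offset":[0.6,-0.61,-0.06],"grip":-1},{"rot":[-0.89,0.07,-0.3],"offset":[0.6,-0.24,0.3],"grip":-1},{"rot":[-0.89,0.06,-0.3],"offset":[0.61,-0.24,0.29],"grip":-1},{"rot":[-0.89,0.07,-0.31],"offset":[0.61,-0.24,0.27],"grip":-1},{"rot":[-0.9,0.07,-0.3],"offset":[0.62,-0.25,0.26],"grip":-1},{"rot":[-0.89,0.06,-0.3],"offset":[0.62,-0.25,0.25],"grip":-1},{"rot":[-0.89,0.07,-0.3],"offset":[0.62,-0.25,0.24],"grip":-1},{"rot":[-0.89,0.07,-0.3],"offset":[0.63,-0.26,0.22],"grip":-1},{"rot":[0,0,0],"offset":[0,0,0],"grip":-1},{"rot":[0,0,0],"offset":[0,0,0],"grip":-1},{"rot":[0,0,0],"offset":[0,0,0],"grip":-1}]'
python3 - <<'E'
from h import *; from plan import *
a=shot('side','s4');b=shot('top','t4');c=shot('wrist','w4')
s=r.sense();q=Q(s['ee_rot']);n=np.array([-.3986,.1404,.9063]);print(s['position'],q.as_matrix().round(4),np.degrees(np.arccos(-q.as_matrix()[:,2]@n/np.linalg.norm(n))),s['force'],s['moment'],s['joint_pos'])
o=np.zeros((400,800,3),np.uint8)
o[:,:400]=cv2.resize(a['image'][130:230,200:300,::-1],(400,400),interpolation=3)
o[:,400:]=cv2.resize(c['image'][:,70:490,::-1],(400,400),interpolation=3)
cv2.imwrite('pics/v4.png',o)
E
```

```text
time_s: 7.75
position: [0.4909, 0.1446, 0.1185]
ee_rot: [0.173, 0.799, 0.563, 0.121]
force: [1.1, -0.4, -1.0]
finger_gap: 0.0135
finger_force: 30.0
[0.49147057 0.14432042 0.11894024] [[ 3.387e-01  8.562e-01  3.901e-01]
 [ 9.409e-01 -3.080e-01 -1.410e-01]
 [-5.000e-04  4.148e-01 -9.099e-01]] 0.5322315380614506 [-0.11850433  0.1850883   0.44105885] [-0.0083151   0.27303875  0.06626512] [ 0.33764438  0.31277567  2.09664237 -0.61744339  0.47002436  1.20174668]
```

View pics/v4.png

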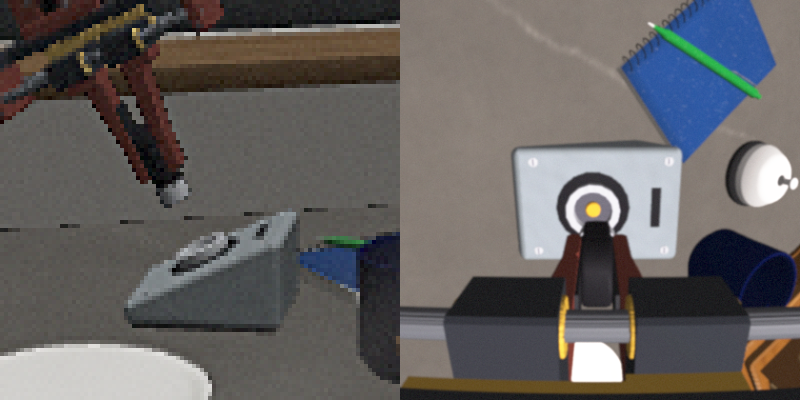

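v4 shows the key held at the tilt of the slope. In the side crop, the nose is at (174,190), up and left of the cup. In the wrist crop, the paddle end is at (597,225) and the contact at (593,210). I need one enlarged crop to fix the key's offset along tool x.

```bash
python3 - <<'E'
from h import *
c=load('w4');b=load('t4')
o=np.zeros((480,800,3),np.uint8)
o[:,:400]=cv2.resize(c['image'][170:290,220:320,::-1],(400,480),interpolation=3)
g=cv2.resize(b['image'][190:270,140:220,::-1],(390,390),interpolation=3);o[:390,410:]=g
o=cv2.convertScaleAbs(o,alpha=1.6,beta=10)
cv2.imwrite('pics/v5.png',o)
E
```

```text
(no output)
```

View pics/v5.png

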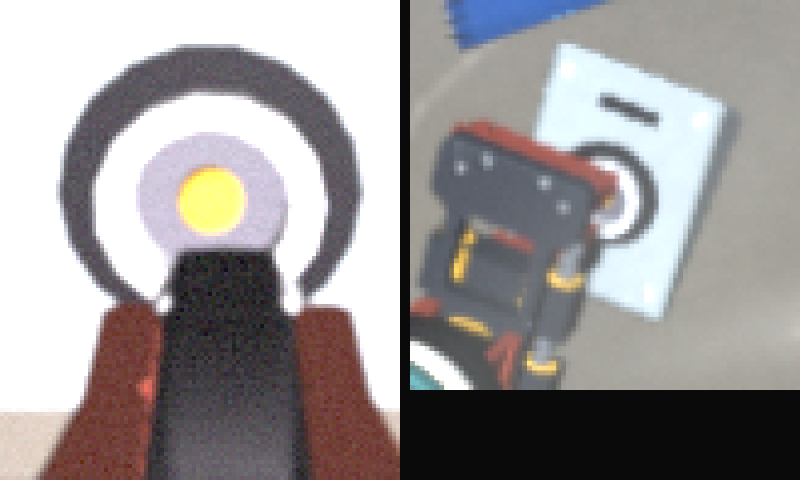

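```bash
python3 - <<'E'
from h import *; from plan import *
c=load('w4');s=r.sense();T=np.eye(4);M=Q(s['ee_rot']).as_matrix();T[:3,:3]=M;T[:3,3]=s['position']
def tool(p): return M.T@(p-T[:3,3])
P=np.array(c['pose'])
def hit(u,v,zt):
    o=tool(P[:3,3]);k=M.T@P[:3,:3]@ray(c,u,v);return o+k*(zt-o[2])/k[2]
print('cam in tool',tool(P[:3,3]))
e=hit(277,232.5,.0205);print('paddle +x edge tool',e,'=> dx',e[0]-.017)
for u in(264.5,289.5):print(hit(u,232.5,.0205))
n=np.array([-.3986,.1404,.9063]);n/=np.linalg.norm(n);fl=np.array([.524,.1388,.0417])
k=P[:3,:3]@ray(c,273,220);ct=P[:3,3]+k*(((fl+.006*n-P[:3,3])@n)/(k@n));print('contact world',ct,'floor',ct-.006*n)
w=cloud(c);d=(w-fl)@n;q=w[np.linalg.norm(w-fl,axis=-1)<.06];q=q[abs((q-fl)@n)<.004];cc=q.mean(0);nn=np.linalg.svd(q-cc,full_matrices=0)[2][2];print('plane',nn*np.sign(nn[2]),'floor off',(cc-fl)@n)
rm=(np.linalg.norm(w-fl,axis=-1)<.025)&(d>.006)&(d<.012);print('ring',w[rm].mean(0)-.009*n,rm.sum())
# depth of key points: 
z=c['z_map'];print('paddle pts in tool',[tool(pt(c,277,v)).round(4) for v in (234,238,244,250)])
E
```

```text
cam in tool [ 0.0757548  -0.00054168 -0.14506587]
paddle +x edge tool [ 1.69500760e-02 -8.62913677e-05  2.05000000e-02] => dx -4.992397822068534e-05
[ 0.01695404 -0.00649091  0.0205    ]
[0.01694384 0.00631894 0.0205    ]
contact world [0.5214382  0.13949697 0.04708556] floor [0.52382983 0.13865456 0.04164769]
plane [-0.39949196  0.14654369  0.90494813] floor off 0.0002509488061584574
ring [0.52430033 0.14326615 0.04082052] 1051
paddle pts in tool [array([ 0.0178, -0.0001,  0.0159]), array([ 0.0181, -0.0001,  0.0095]), array([ 0.0179, -0.0001,  0.002 ]), array([ 0.0175, -0.0002, -0.0042])]
```

```bash
cat > rel.py <<'E'
from h import *; from plan import *
n=np.array([-.3989,.1420,.906]);n/=np.linalg.norm(n);fl=np.array([.5239,.1388,.0417])
s=r.sense();q=Q(s['ee_rot']);M=q.as_matrix()
face=s['position']+M@[.0005,0,.0385]
d=face-fl;print('face height %.4f'%(d@n),'lateral tool xy',(M.T@(d-n*(d@n)))[:2].round(4))
print('tilt rot (units)',(np.degrees((q.inv()*zx(-n,M[:,1])).as_rotvec())/4).round(3))
print(s['time_s'],'F along n',s['force']@n,s['force'].round(2),s['moment'].round(3),s['finger_gap'],s['joint_pos'].round(3))
E
python3 rel.py
```

```text
face height 0.0452 lateral tool xy [-0.0052  0.003 ]
tilt rot (units) [-0.136  0.029  0.   ]
7.9 F along n 0.4731245640115904 [-0.12  0.19  0.44] [-0.008  0.273  0.066] 0.0139471513087509 [ 0.338  0.313  2.097 -0.617  0.47   1.202]
```

```bash
python3 -m inch '[{"rot":[-0.07,0.03,0],"offset":[0.07,-0.04,0.1],"grip":-1},{"rot":[-0.07,0,0],"offset":[0.06,-0.04,0.2],"grip":-1},{"rot":[0,0,0],"offset":[0,0,0.25],"grip":-1},{"rot":[0,0,0],"offset":[0,0,0.2],"grip":-1},{"rot":[0,0,0],"offset":[0,0,0],"grip":-1},{"rot":[0,0,0],"offset":[0,0,0],"grip":-1},{"rot":[0,0,0],"offset":[0,0,0],"grip":-1}]' ; python3 rel.py
```

```text
time_s: 8.6
position: [0.5018, 0.1468, 0.0901]
ee_rot: [0.177, 0.798, 0.562, 0.125]
force: [0.1, -0.5, 0.2]
finger_gap: 0.0136
finger_force: 30.0
face height 0.0153 lateral tool xy [ 0.0006 -0.0008]
tilt rot (units) [ 0.001 -0.006  0.   ]
8.6 F along n 0.029866600687068173 [ 0.11 -0.47  0.16] [-0.074  0.297  0.052] 0.01361567922265484 [ 0.338  0.384  2.107 -0.748  0.402  1.341]
```

```bash
python3 -m inch '[{"rot":[0,0,0],"offset":[-0.01,0.02,0.03],"grip":-1},{"rot":[0,0,0],"offset":[0,0,0],"grip":-1},{"rot":[0,0,0],"offset":[0,0,0],"grip":-1}]' ; python3 rel.py; python3 - <<'E'
from h import *
a=shot('side','s6');c=shot('wrist','w6')
o=np.zeros((500,800,3),np.uint8)
o[:,:400]=cv2.resize(a['image'][165:215,230:270,::-1],(400,500),interpolation=3)
o[:,410:]=cv2.resize(c['image'][170:290,230:324,::-1],(390,500),interpolation=3)
cv2.imwrite('pics/v6.png',cv2.convertScaleAbs(o,alpha=1.4,beta=10))
E
```

```text
time_s: 8.9
position: [0.5027, 0.1462, 0.0892]
ee_rot: [0.177, 0.798, 0.562, 0.125]
force: [0.0, -0.1, -0.0]
finger_gap: 0.0139
finger_force: 30.0
face height 0.0140 lateral tool xy [ 0.0004 -0.0002]
tilt rot (units) [-0.001 -0.008 -0.   ]
8.9 F along n -0.044933223945248645 [ 0.   -0.07 -0.04] [-0.011  0.251  0.017] 0.013911211510326454 [ 0.336  0.386  2.107 -0.751  0.399  1.341]
```

View pics/v6.png

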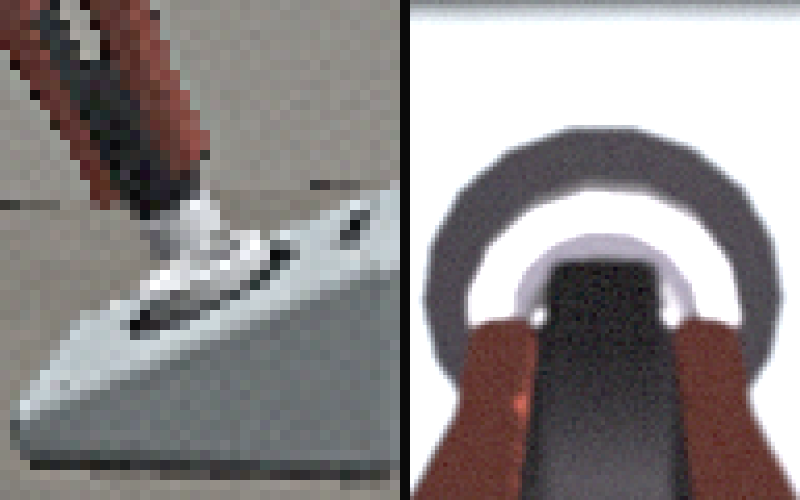

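The side crop shows the steel nose over the cup at (195,225), and in the wrist crop the paddle (606) is centred on the ring (604). I descend in small steps and watch the force.

```bash
for k in 1; do python3 -m inch '[{"rot":[0,0,0],"offset":[-0.01,0,0.06],"grip":-1},{"rot":[0,0,0],"offset":[0,0,0.06],"grip":-1},{"rot":[0,0,0],"offset":[0,0,0.04],"grip":-1},{"rot":[0,0,0],"offset":[0,0,0],"grip":-1},{"rot":[0,0,0],"offset":[0,0,0],"grip":-1},{"rot":[0,0,0],"offset":[0,0,0],"grip":-1}]'; python3 rel.py; python3 -m inch '[{"rot":[0,0,0],"offset":[0,0,0.04],"grip":-1},{"rot":[0,0,0],"offset":[0,0,0],"grip":-1},{"rot":[0,0,0],"offset":[0,0,0],"grip":-1},{"rot":[0,0,0],"offset":[0,0,0],"grip":-1}]'; python3 rel.py; done
```

```text
time_s: 9.6
position: [0.5051, 0.1448, 0.0832]
ee_rot: [0.177, 0.798, 0.562, 0.125]
force: [0.7, -0.4, 0.0]
finger_gap: 0.014
finger_force: 30.0
face height 0.0074 lateral tool xy [-0.0001 -0.0004]
tilt rot (units) [-0.005 -0.004 -0.   ]
9.6 F along n -0.28969382058601656 [ 0.65 -0.37  0.03] [0.017 0.36  0.059] 0.013951553171858457 [ 0.331  0.4    2.108 -0.775  0.386  1.363]
time_s: 10.0
position: [0.5058, 0.1447, 0.0818]
ee_rot: [0.177, 0.798, 0.562, 0.125]
force: [-0.0, -0.5, 0.7]
finger_gap: 0.0142
finger_force: 30.0
face height 0.0059 lateral tool xy [-0.     -0.0002]
tilt rot (units) [-0.002 -0.006 -0.   ]
10.0 F along n 0.6086783035774086 [-0.01 -0.5   0.75] [0.04  0.207 0.003] 0.014243149228499357 [ 0.33   0.404  2.109 -0.781  0.383  1.369]
```

```bash
cat > avg.py <<'E'
from rel import *
F=[];H=[]
for _ in range(12):
    r.get_image('side');t=r.sense();F.append(t['force']@n);H.append((t['position']+Q(t['ee_rot']).as_matrix()@[.0005,0,.0385]-fl)@n)
    L=t['force']-n*F[-1]
print('avg F %.2f sd %.2f height mm %.2f'%(np.mean(F),np.std(F),1e3*np.mean(H)))
E
python3 avg.py; python3 -m inch '[{"rot":[0,0,0],"offset":[0,0,0.03],"grip":-1},{"rot":[0,0,0],"offset":[0,0,0],"grip":-1},{"rot":[0,0,0],"offset":[0,0,0],"grip":-1}]';python3 avg.py
```

```text
face height 0.0059 lateral tool xy [-0.     -0.0002]
tilt rot (units) [-0.002 -0.006 -0.   ]
10.0 F along n 0.6086783035774086 [-0.01 -0.5   0.75] [0.04  0.207 0.003] 0.014243149228499357 [ 0.33   0.404  2.109 -0.781  0.383  1.369]
avg F 0.55 sd 0.56 height mm 5.90
time_s: 10.9
position: [0.5063, 0.1445, 0.0807]
ee_rot: [0.177, 0.798, 0.562, 0.125]
force: [-0.1, 1.0, 1.9]
finger_gap: 0.0137
finger_force: 30.0
face height 0.0047 lateral tool xy [-0.     -0.0003]
tilt rot (units) [-0.003 -0.005 -0.   ]
10.9 F along n 1.8717465124718995 [-0.1   0.96  1.87] [0.009 0.186 0.035] 0.013725089065163273 [ 0.329  0.406  2.109 -0.786  0.381  1.373]
avg F 1.63 sd 0.53 height mm 4.70
```

```bash
python3 -m inch '[{"rot":[0,0,0],"offset":[0,0,0.02],"grip":-1},{"rot":[0,0,0],"offset":[0,0,0.02],"grip":-1},{"rot":[0,0,0],"offset":[0,0,0],"grip":-1},{"rot":[0,0,0],"offset":[0,0,0],"grip":-1}]';python3 avg.py
```

```text
time_s: 11.9
position: [0.5069, 0.1443, 0.0792]
ee_rot: [0.177, 0.798, 0.562, 0.125]
force: [-0.6, 0.6, 3.6]
finger_gap: 0.0139
finger_force: 30.0
face height 0.0031 lateral tool xy [-0.     -0.0003]
tilt rot (units) [-0.003 -0.006 -0.   ]
11.9 F along n 3.6007353765130037 [-0.59  0.62  3.62] [0.072 0.087 0.021] 0.013910296425725242 [ 0.328  0.41   2.109 -0.792  0.378  1.379]
avg F 3.50 sd 0.46 height mm 3.09
```

```bash
python3 - <<'E'
from h import *
a=shot('side','s7')
o=np.zeros((500,800,3),np.uint8)
o[:,:400]=cv2.resize(a['image'][165:215,230:270,::-1],(400,500),interpolation=3)
o[:,410:]=cv2.resize(a['image'][150:300,190:307,::-1],(390,500),interpolation=3)
cv2.imwrite('pics/v7.png',o)
E
```

```text
(no output)
```

View pics/v7.png

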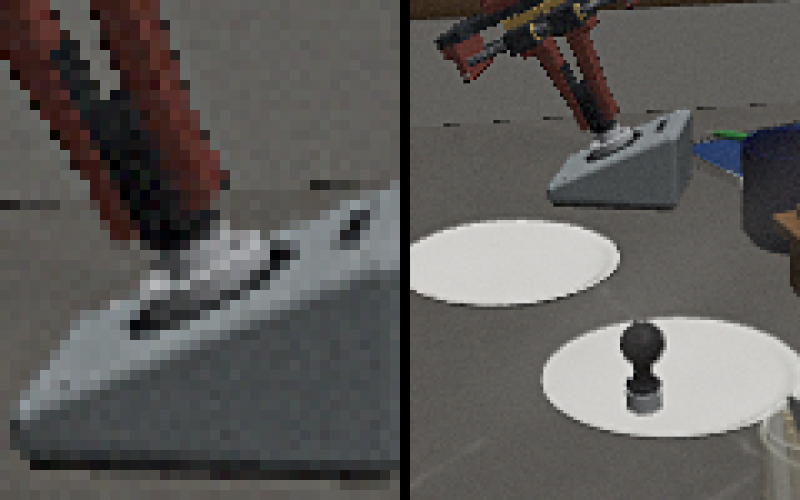

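The nose is in the cup at (200,255), square to the face, with the fingers clear of the ring. The knob key still stands in the dish at (642,370).

```bash
python3 -c "
from plant import r
print(r.hand_in())"
```

```text
the job is handed in; nothing more can be done
None
```

The job is handed in: the paddle key is still gripped with its nose in the reader cup, square to the sloping face, pushing at about 3.5 N (contact roughly half-way in), and the knob key still stands in its dish.

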